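# Lean a meter panel on the rack and block its foot

## Robot

A 6-joint arm with a two-finger parallel gripper is mounted at the origin on the work surface. World frame = base frame: x ahead of the robot, y to its left, z up, the work surface at z = 0. Lengths are in m, angles in rad, forces in N, time in s.
With the tool pointing down it reaches from about 0.25 to 0.8 m from the base axis. Payload 8.5 kg.
Tool frame: the origin (TCP) lies between the finger pads; the fingertips stand 11 mm ahead of it and the grasp point (between the pads) lies 8 mm behind it (env.tip_extent is the distance from the TCP to the fingertips, in m); y points along the fingers, x is the direction in which the jaws open and shut, and the axes are right-handed (so a half turn about y gives the same grasp; the last joint's range is limited). The gripper opens to 85 mm and grips with 20 to 120 N. Pads are 22 mm wide; open, the fingers measure 114 mm over their backs; the gripper's body (76 mm by 85 mm) begins 54 mm behind the grasp point. The pads swing forward as they close: fully open they stand 13 mm farther back than shut.
Start: joints at [-1.143, 0.238, -0.013, 1.319, 0, 1.571], TCP at [0.218, -0.478, 0.242] pointing down, gripper open.
Joint ranges: [-2.66, 2.66], [-1.03, 1.9], [-1.14, 1.46], [-1.82, 2.27], [-1.45, 1.34], [-3.14, 3.14]. Speed limits (rad/s): [2.22, 2.22, 2.79, 3.14, 3.14, 3.14].

## Interface

Orientations are given as a rotation vector (axis times angle).
In Python, from workcell import env, viewer, look_for, landmark_of gives the robot as it stands. The module is installed in compiled form; this text tells all that it offers.
- The arm moves only by the tool play_rows, never from a script. Its argument "increments" is a list of rows, each a list of 2 entries, a list of its own where there are three numbers: the shift along the tool's x, y, z in mm, then the turn, a rotation vector about the tool's x, y, z in rad. A call has 1 to 8 rows; each row is the pose to reach, as a shift and turn from the pose measured when the call began, along the tool's axes at that moment; what a row does not reach only later rows make up. A row lasts 1/10 s, in which the tool goes at most 50 mm and 8.59 degrees, less where a joint would pass 70% of its speed; a pose out of reach is approached as far as the arm can. A call with a gripper value outside its range is refused whole. "jaw" is the gripper command: -1 is shut, 1 is fully open, values between are in proportion, set as the call begins (left out, the last holds). The fingers move at their own pace and stop on an object; the grip force is fixed at half the most. Time passes only in rows, so rows that repeat a pose let the fingers close. It gives the time, the measured TCP pose, the force and the opening at its end, in the units of the state.
- env.state(): the state, without advancing time (a new reading comes with each control period).
- viewer.read_camera(name): name is "side" or "top"; returns a dict with "image" (420x560x3 uint8, blue, green, red), "z_map" (420x560 float32, m along the optical axis (not along the pixel's ray), 0 where there is no reading), "camera_matrix" (3x3 intrinsics, pixels), "R" (3x3) and "t" (3): a world point X has camera coordinates R X + t. Camera axes: x right, y down, z forward; pixel columns grow to the right and rows downward; lengths in m; the calibration is good to about 2 mm. A picture is of the moment at which its call begins.
- env.hand_in(): hands the job in, once; it reports no verdict.
Trained networks look in the newest picture that a camera, given by its name, has taken for a name from the list of things; names that differ only in an ending like _2 or _b are one class to them, and where a whole thing is asked for, a point or a joint stands for the part that bears it (a point fixed in the world has none). Each returns a list of dicts, best first, with "conf" (0 to 1); they miss things now and then, are a little off and sometimes report something else, mostly with a low value. They report only what shows in the picture. A call takes as long as a camera call. They do not tell look-alikes from the thing itself.
- look_for(target, camera): "position" ([column, row] as shares, 0 to 1, of the picture: columns of its width, rows of its height, amid what is visible of it).
- landmark_of(target, camera): "position" ([column, row] as shares, 0 to 1, of the picture: columns of its width, rows of its height: a listed point, or the origin of a listed thing).
The state is a dict: "clock": time; "joints": joint angles; "qd": joint speeds; "effort": joint torques, N m; "eef_pos": TCP position; "ee_rot": TCP orientation; "force": force on the tool from outside, world axes, zero at the start; "wrist_torque": the same for the moment, N m; "grip_width": opening from 0.0 (shut) to 1.0 (fully open).
Only numpy, scipy, OpenCV 4.12 (cv2) and the standard library are available. Lean on these libraries where they do the work, as an engineer would, in place of code of your own. Each camera call takes 0.05 s, during which the arm holds its last target.

## Task

Take the tall panel with the two round meter windows out of the wooden slotted holder and lean it centrally against the rack's two posts, with its lower edge on the middle of the dark rubber strip and parallel to it, so that it rests about 20 degrees back from upright; let go of it. Then set the steel foot weight flat on the rack's base, lengthwise and close up against the panel's foot on the side away from the posts and about centred, so that the panel cannot slide. Leave the short blank panel and the other things where they are.

Things in the scene. Friction and masses are not known exactly. Their poses are not given: they have to be found in the camera images.
- panel: Tall bare aluminium panel, 8 mm thick, 150 mm wide, 160 mm high, about 0.45 kg, two round dark meter windows (56 mm) and three small ones on both faces (flat, no openings). Origin: middle of its lower edge face (mid-thickness); x through the thickness, y along the width, z up the panel. Starts upright in one of the holder's two slots.
- panel_top (a point): Middle of the tall panel's top edge (160 mm up its z from its origin).
- rack: Fixed leaning rack: steel base plate 165 mm (x from -75 to +90) by 170 mm (y), its top at z = 8 mm; a flush dark rubber strip 24 mm wide along y at x = 0; two upright round posts, 12 mm thick, at x = -48, y = +50 and -50 mm, tops at z = 118 mm, joined by a thin rod at z = 30 mm only (open between them above). Origin on the counter under the strip's middle; z up.
- strip (a point): Middle of the rubber strip on top of the rack's base. A panel with its lower edge along the strip's middle, leaning towards the rack's -x on both posts, stands 20 degrees from upright; lower edge nearer the posts: steeper, 0.45 degree per mm.
- holder: Fixed wooden holder, 150 mm (x) by 170 mm (y), two slots along y at x = -45 and +45 mm, each 11 mm wide, slot floor at z = 8 mm, slot walls up to z = 38 mm. Origin on the counter under its middle; z up. The tall panel is in one slot, the short blank panel in the other; lift them straight up.
- weight: Dark steel foot weight: flat bar 120 mm (x) by 46 mm (y) by 16 mm high with a square grip stud 20 by 20 mm upright on its middle, stud top 82 mm above the underside, about 0.7 kg. Origin: centre of its underside; x along the length, z up. Starts loose on the counter between the rack and the holder.
- blank: Short blank aluminium panel, 8 x 150 x 90 mm high, no windows, upright in the other slot; to be left. Origin: middle of its lower edge face.
- ceramic_tube: Bystander: squat white ceramic transmitting tube, 72 mm across, 80 mm high. Origin: centre of its underside.
- amber_tube: Bystander: amber glass tube on a black base, 50 mm across, 112 mm high. Origin: centre of its underside.
- socket_wrench: Bystander: steel socket wrench lying down, 170 mm long along x, 22 mm high. Origin: under its middle.
- screwdriver: Bystander: screwdriver lying down, 180 mm long along x.
Things that resemble listed ones, but are neither listed nor needed, are in the scene too. There is more than one size of the weight; the job needs the larger. Leave any red look-alike of the panel alone.

How it is judged:
By the outcome, as a careful person would: the job done as asked, in the order asked, and still so for the second after the job is handed in, with the robot touching nothing.
It also fails if it takes over 67 s, if anything falls off the work surface, if the arm or the gripper's body presses on something with over 40 N, if the wrist force passes 120 N, or if a joint passes its speed limit or range.

## Working session

There is one attempt and no reset: what is moved stays moved. The work goes in short steps, Python scripts to look and compute and a tool call to move; the robot and the scene stay as the last step left them, time stands still between calls to the robot, and variables do not carry over. Pictures are saved under pics/ and viewed, and the job is handed in when it is done.

Besides the shell and the picture viewer there is one more tool, called after "Call:" as a command line: name --argument value ..., lists and objects as JSON in quotes. play_rows: Moves the arm, as the interface text tells. Its arguments: {"type":"object","properties":{"increments":{"type":"array","items":{"type":"array"}},"jaw":{"type":"number"}},"required":["increments"]}

```bash
mkdir -p pics; ls
cat > h.py <<'E'
import numpy as np, cv2
from workcell import env, viewer, look_for, landmark_of
from scipy.spatial.transform import Rotation as R
def cam(n,f=None):
    c=viewer.read_camera(n)
    if f: cv2.imwrite('pics/'+f,c['image'])
    np.savez('/tmp/%s.npz'%n,**c)
    return c
def load(n): return dict(np.load('/tmp/%s.npz'%n))
def pt(c,u,v,z=None):
    K=c['camera_matrix']
    ray=np.linalg.inv(K)@[u,v,1]
    Rm=c['R'];t=c['t']
    if z is None:
        d=c['z_map'][int(round(v)),int(round(u))]
        return Rm.T@(ray*d-t)
    o=-Rm.T@t; r=Rm.T@ray
    return o+r*(z-o[2])/r[2]
def cloud(c):
    K=c['camera_matrix'];h,w=c['z_map'].shape
    u,v=np.meshgrid(np.arange(w),np.arange(h))
    d=c['z_map']
    P=np.stack([(u-K[0,2])/K[0,0]*d,(v-K[1,2])/K[1,1]*d,d],-1)
    W=(P-c['t'])@c['R']
    W[d==0]=np.nan
    return W
def proj(c,X):
    p=c['camera_matrix']@(c['R']@np.asarray(X)+c['t']); return p[:2]/p[2]
E
python3 - <<'E'
from h import *
np.set_printoptions(precision=4,suppress=True)
s=env.state();print(s)
for n in('top','side'):
    c=cam(n,n+'0.png');print(n,c['camera_matrix'],-c['R'].T@c['t'],c['R'])
    for t in('panel','weight','rack','holder','blank'):
        print(t,[(round(d['conf'],2),[round(d['position'][0]*560),round(d['position'][1]*420)]) for d in landmark_of(t,n)])
    for t in('panel_top','strip'):
        print(t,[(round(d['conf'],2),[round(d['position'][0]*560),round(d['position'][1]*420)]) for d in landmark_of(t,n)])
print(env.state()['clock'])
E
```

```text
pics
{'clock': 0.0, 'joints': array([-1.143 ,  0.2388, -0.0142,  1.3192,  0.    ,  1.5708]), 'qd': array([0.0007, 0.    , 0.0011, 0.0019, 0.0015, 0.0001]), 'effort': array([ -0.0003, -53.8782,  34.6437,   0.0181,  -0.0001,   0.    ]), 'eef_pos': array([ 0.2177, -0.4773,  0.2417]), 'ee_rot': array([-1.381 ,  0.8894, -0.8875]), 'force': array([ 0.3948,  0.658 , -0.1631]), 'wrist_torque': array([-0.0558,  0.0153,  0.0112]), 'grip_width': 0.9987377686025484}
top [[402.7765   0.     279.0933]
 [  0.     402.7765 210.3052]
 [  0.       0.       1.    ]] [ 0.3721 -0.0566  1.0547] [[-0.0164 -0.9997 -0.0168]
 [-0.9915  0.0184 -0.1289]
 [ 0.1292  0.0145 -0.9915]]
panel [(0.89, [361, 223]), (0.61, [422, 297]), (0.33, [378, 215])]
weight [(0.69, [302, 266])]
rack [(0.86, [167, 208])]
holder [(0.85, [360, 204])]
blank [(0.63, [352, 188])]
panel_top [(0.74, [444, 304]), (0.57, [377, 213])]
strip [(0.87, [165, 208])]
side [[545.0487   0.     289.8978]
 [  0.     545.0487 208.567 ]
 [  0.       0.       1.    ]] [0.3633 1.1658 1.1589] [[-0.994  -0.1077 -0.0173]
 [-0.057   0.6487 -0.7589]
 [ 0.0929 -0.7534 -0.651 ]]
panel [(0.69, [312, 193]), (0.61, [371, 170])]
weight [(0.6, [287, 247]), (0.55, [338, 225]), (0.4, [283, 195])]
rack [(0.7, [279, 315])]
holder [(0.55, [293, 198])]
blank [(0.67, [283, 195])]
panel_top [(0.83, [370, 135]), (0.55, [312, 154]), (0.18, [340, 318])]
strip [(0.65, [279, 308]), (0.23, [309, 189])]
0.8
```

View pics/top0.png

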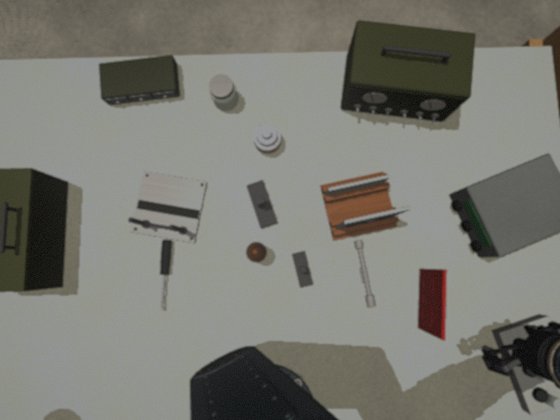

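View pics/side0.png

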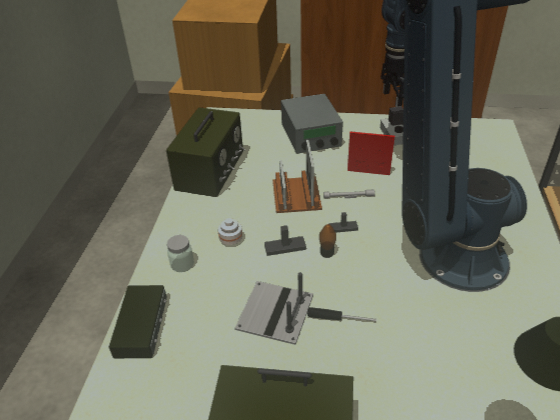

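Run:
```python
from h import *
np.set_printoptions(precision=4,suppress=True)
a=load('top')['image'];b=load('side')['image']
x=cv2.resize(a[160:300,110:430],None,fx=2.4,fy=2.4,interpolation=cv2.INTER_CUBIC)
y=cv2.resize(b[130:350,220:390],None,fx=2.7,fy=2.7,interpolation=cv2.INTER_CUBIC)
cv2.imwrite('pics/ca.png',x);cv2.imwrite('pics/cb.png',y)
c=load('top');W=cloud(c)
print([np.nanmedian(W[r,q,2]) for r,q in((120,300),(300,250),(250,200))])
cs=load('side');S=cloud(cs);print(np.nanmedian(S[300:320,420:450,2]))
allp=np.concatenate([W.reshape(-1,3),S.reshape(-1,3)])
def rect(P,l):
    r=cv2.minAreaRect((P[:,:2]*1000).astype(np.float32));print(l,len(P),r)
def sel(Wc,x0,x1,y0,y1,z0,z1):
    P=Wc.reshape(-1,3);m=(P[:,0]>x0)&(P[:,0]<x1)&(P[:,1]>y0)&(P[:,1]<y1)&(P[:,2]>z0)&(P[:,2]<z1);return P[m]
for n,cc in(('top',c),):
  for u,v in((146,175),(203,184),(134,233),(192,240),(262,204),(265,205),(302,268),(360,200),(375,215),(390,211),(358,184),(345,220),(405,209)):
    print(u,v,pt(cc,u,v))
for u,v in((300,275),(290,303),(285,230),(311,145),(313,175),(283,170)): print('s',u,v,pt(cs,u,v))
```

```text
[np.float64(-0.0011334132501614387), np.float64(-0.00016067824434417977), np.float64(-0.0016930681648626748)]
0.0004575059597886294
146 175 [0.61  0.312 0.008]
203 184 [0.5827 0.1595 0.0075]
134 233 [ 0.4563  0.3427 -0.0004]
192 240 [0.4347 0.1871 0.0074]
262 204 [ 0.5173 -0.      0.067 ]
265 205 [ 0.5185 -0.0061  0.0407]
302 268 [ 0.3586 -0.0955  0.063 ]
360 200 [ 0.5318 -0.2538  0.0076]
375 215 [ 0.473  -0.2547  0.1701]
390 211 [ 0.482  -0.2897  0.1639]
358 184 [ 0.5569 -0.2335  0.0989]
345 220 [ 0.4633 -0.1887  0.1682]
405 209 [ 0.4853 -0.3216  0.1688]
s 300 275 [0.4581 0.2165 0.1148]
s 290 303 [0.4741 0.3084 0.1123]
s 285 230 [0.5205 0.0192 0.0852]
s 311 145 [ 0.486  -0.5075  0.028 ]
s 313 175 [ 0.4556 -0.19    0.1309]
s 283 170 [ 0.576  -0.3833 -0.0002]
```

View pics/ca.png

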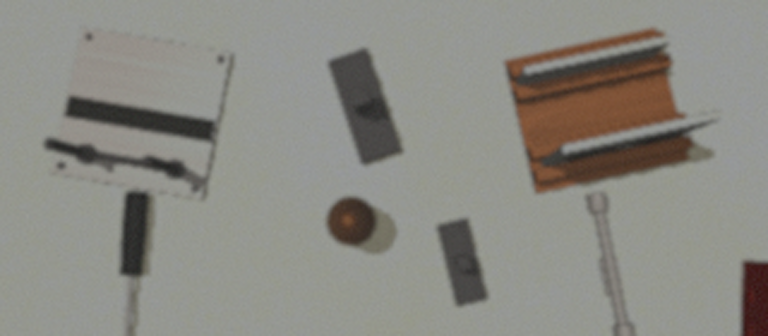

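View pics/cb.png

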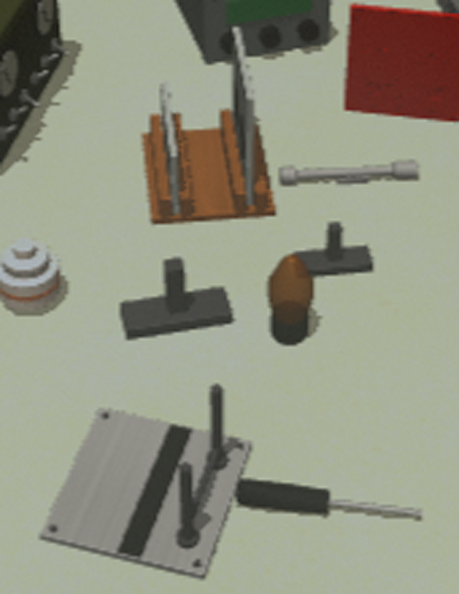

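Run:
```python
from h import *
np.set_printoptions(precision=4,suppress=True)
def sel(Wc,x0,x1,y0,y1,z0,z1):
    P=Wc.reshape(-1,3);m=(P[:,0]>x0)&(P[:,0]<x1)&(P[:,1]>y0)&(P[:,1]<y1)&(P[:,2]>z0)&(P[:,2]<z1);return P[m]
def rect(P,l):
    r=cv2.minAreaRect((P[:,:2]*1000).astype(np.float32));print(l,len(P),[np.round(q,1) for q in r], 'box',np.round(cv2.boxPoints(r)).tolist())
for n in('top','side'):
    W=cloud(load(n));print(n)
    rect(sel(W,.42,.52,-.36,-.15,.10,.19),'panel hi')
    P=sel(W,.42,.52,-.36,-.15,.10,.19); 
    k=np.polyfit(P[:,1],P[:,0],1);print('line x=k*y+b',k,'ang',np.degrees(np.arctan(-k[0])), 'y range',P[:,1].min(),P[:,1].max(),'zmax',np.percentile(P[:,2],98))
    rect(sel(W,.54,.60,-.33,-.15,.07,.12),'blank hi')
    rect(sel(W,.40,.60,-.36,-.14,.025,.045),'holder')
    rect(sel(W,.45,.60,-.06,.06,.007,.022),'weight flat')
    rect(sel(W,.45,.60,-.06,.06,.05,.1),'stud'); print(sel(W,.45,.60,-.06,.06,.05,.1).mean(0))
    rect(sel(W,.40,.64,.13,.36,.004,.013),'rack plate')
    P=sel(W,.40,.50,.13,.36,.06,.125)
    for lo,hi in((.13,.25),(.25,.36)):
        q=P[(P[:,1]>lo)&(P[:,1]<hi)]
        if len(q)>4: rect(q,'post'); print(q.mean(0))
```

```text
top
panel hi 389 [array([ 473.3, -259.7]), array([  9. , 149.8]), np.float64(11.5)] box [[454.0, -187.0], [484.0, -334.0], [493.0, -332.0], [463.0, -185.0]]
line x=k*y+b [-0.2001  0.4204] ang 11.312802606995405 y range -0.3328169068520277 -0.1857334942726771 zmax 0.17100610904717176
blank hi 307 [array([ 560.3, -235.7]), array([  8.9, 149.6]), np.float64(11.3)] box [[541.0, -163.0], [571.0, -310.0], [579.0, -308.0], [550.0, -161.0]]
holder 1240 [array([ 497.5, -253.1]), array([170.2, 170.7]), np.float64(11.7)] box [[397.0, -187.0], [431.0, -354.0], [598.0, -319.0], [564.0, -152.0]]
weight flat 703 [array([526.3,   3.8]), array([121. ,  45.5]), np.float64(17.7)] box [[462.0, 7.0], [476.0, -36.0], [591.0, 1.0], [577.0, 44.0]]
stud 80 [array([525.7,   3.7]), array([20. , 19.4]), np.float64(17.5)] box [[513.0, 10.0], [519.0, -9.0], [538.0, -3.0], [532.0, 16.0]]
[0.5242 0.0031 0.0792]
rack plate 3743 [array([520.3, 244. ]), array([237. , 227.1]), np.float64(0.2)] box [[401.0, 357.0], [402.0, 130.0], [639.0, 131.0], [638.0, 358.0]]
post 50 [array([459.4, 209. ]), array([10.6, 10.2]), np.fl
[... 934 characters left out ...]
)] box [[437.0, 2.0], [469.0, -60.0], [596.0, 6.0], [563.0, 68.0]]
stud 88 [array([526.6,   5.9]), array([19.4, 28.9]), np.float64(16.0)] box [[513.0, 17.0], [521.0, -11.0], [540.0, -5.0], [532.0, 22.0]]
[0.5255 0.0114 0.0727]
rack plate 2913 [array([520.1, 245. ]), array([239.7, 229.6]), np.float64(0.1)] box [[400.0, 360.0], [400.0, 130.0], [640.0, 130.0], [640.0, 360.0]]
post 67 [array([460. , 212.2]), array([ 8.1, 19.1]), np.float64(4.7)] box [[455.0, 221.0], [457.0, 202.0], [465.0, 203.0], [463.0, 222.0]]
[0.4596 0.2159 0.0933]
post 85 [array([479.1, 312.3]), array([12.2, 11.6]), np.float64(51.6)] box [[471.0, 311.0], [480.0, 304.0], [487.0, 313.0], [478.0, 321.0]]
[0.479  0.3139 0.0922]
```

```bash
cat >> h.py <<'E'
np.set_printoptions(precision=4,suppress=True)
def inc(pos,Rt,s=None):
    s=s or env.state()
    R0=R.from_rotvec(s['ee_rot'])
    d=R0.inv().apply(np.asarray(pos)-s['eef_pos'])*1000
    w=(R0.inv()*R.from_matrix(Rt)).as_rotvec()
    print('shift mm',np.round(d,1),'turn',np.round(w,4),'dist',np.linalg.norm(d),'deg',np.degrees(np.linalg.norm(w)))
def down(jx,tilt=0):
    # jaw axis jx horizontal dir (xy); y down
    x=np.array([jx[0],jx[1],0.]);x/=np.linalg.norm(x);y=np.array([0,0,-1.])
    return np.stack([x,y,np.cross(x,y)],1)
E
python3 - <<'E'
from h import *
s=env.state();print(s['clock'],R.from_rotvec(s['ee_rot']).as_matrix())
for n in('top','side'):
    c=load(n);W=cloud(c);P=W.reshape(-1,3);col=c['image'].reshape(-1,3).max(1)
    print(n,'strip net',[pt(c,*p,.008) for p in ([(165,208)] if n=='top' else [(279,308)])])
    # red panel
    im=c['image'].astype(int);m=(im[...,2]>90)&(im[...,1]<50)&(im[...,0]<50)
    q=W[m];q=q[(q[:,1]<-.2)&(q[:,0]<.6)];print('red',len(q),np.nanmin(q,0),np.nanmax(q,0))
    # strip dark pixels
    q=P[(col<75)&(abs(P[:,2]-.008)<.006)&(P[:,0]>.475)&(P[:,0]<.56)&(P[:,1]>.14)&(P[:,1]<.36)]
    r=cv2.minAreaRect((q[:,:2]*1000).astype(np.float32));print(len(q),r,q.mean(0))
    # plate by height>4mm
    q=P[(P[:,2]>.005)&(P[:,2]<.012)&(P[:,0]>.40)&(P[:,0]<.64)&(P[:,1]>.13)&(P[:,1]<.36)]
    print(len(q))
a=np.radians(11.4)
# candidates jaw along +-normal
for sg in(1,-1):
    inc([.473,-.258,.26],down(sg*np.array([np.cos(a),np.sin(a)])),s)
E
```

```text
0.8 [[ 0.4149 -0.      0.9099]
 [-0.9099  0.      0.4149]
 [-0.0001 -1.      0.    ]]
top strip net [array([0.5202, 0.2593, 0.008 ])]
red 176 [ 0.2067 -0.4011  0.1518] [ 0.3485 -0.3868  0.1645]
443 ((500.7736511230469, 254.50210571289062), (162.53204345703125, 52.38447952270508), 78.84092712402344) [0.517  0.2521 0.0087]
3483
side strip net [array([0.5127, 0.2427, 0.008 ])]
red 1629 [ 0.2018 -0.4082 -0.0032] [ 0.3474 -0.3732  0.1658]
398 ((497.7945556640625, 255.78662109375), (165.30410766601562, 60.36674118041992), 80.10350036621094) [0.5154 0.2565 0.0088]
2526
shift mm [-94.  -17.7 323.3] turn [-0.    -1.342 -0.   ] dist 337.18646919599223 deg 76.88817770797446
shift mm [-94.  -17.7 323.3] turn [ 0.      1.7996 -0.    ] dist 337.18646919599223 deg 103.11182237581879
```

Run:
```python
from h import *
for n,roi,(pa,pb) in(('top',(160,110,250,215),((137.9,203.8),(198.8,214.2))),('side',(280,230,345,320),((285.9,288.5),(268.5,334.8)))):
    c=load(n);A=pt(c,*pa,.008);B=pt(c,*pb,.008);print(n,A,B,(A+B)/2,np.linalg.norm(A-B))
    # rectified view of plane z=.008 : 1px = .5mm, x .40-.64, y .13-.37
    g=np.array([[.40,.13],[.64,.13],[.64,.37],[.40,.37]])
    src=np.array([proj(c,[x,y,.008]) for x,y in g],np.float32)
    dst=np.array([[(y-.13)*2500,(.64-x)*2500] for x,y in g],np.float32)
    im=cv2.warpPerspective(c['image'],cv2.getPerspectiveTransform(src,dst),(600,600),flags=cv2.INTER_CUBIC)
    cv2.imwrite('pics/rect_%s.png'%n,im)
a=cv2.imread('pics/rect_top.png');b=cv2.imread('pics/rect_side.png')
cv2.imwrite('pics/rect.png',cv2.resize(np.hstack([a,b]),(800,400)))
```

```text
top [0.5327 0.3315 0.008 ] [0.5021 0.1698 0.008 ] [0.5174 0.2506 0.008 ] 0.16459190429509474
side [0.502 0.173 0.008] [0.5288 0.3314 0.008 ] [0.5154 0.2522 0.008 ] 0.16061993888384102
```

View pics/rect_top.png

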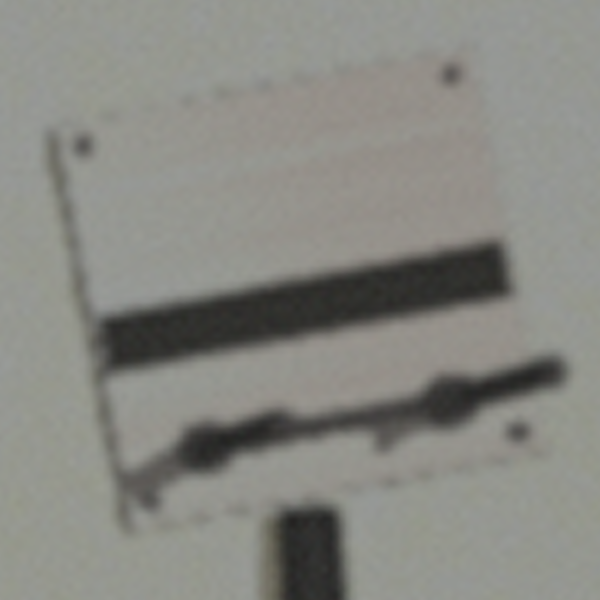

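View pics/rect_side.png

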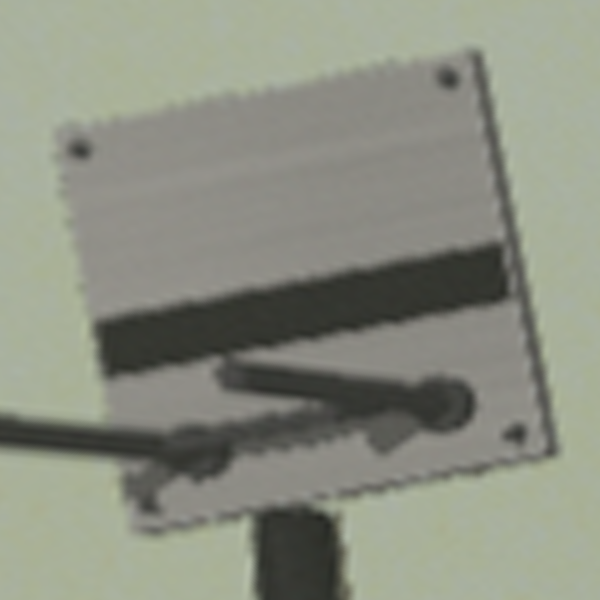

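Call:
play_rows --increments '[[[-94,-18,323],[0,-1.342,0]],[[-94,-18,323],[0,-1.342,0]],[[-94,-18,323],[0,-1.342,0]],[[-94,-18,323],[0,-1.342,0]],[[-94,-18,323],[0,-1.342,0]],[[-94,-18,323],[0,-1.342,0]],[[-94,-18,323],[0,-1.342,0]],[[-94,-18,323],[0,-1.342,0]]]' --jaw 0.1

```text
clock: 1.6
eef_pos: [0.4758, -0.2553, 0.2602]
ee_rot: [-1.57, -0.054, 0.052]
force: [-0.3, -0.3, -0.2]
grip_width: 0.551
```

Run:
```python
from h import *
s=env.state();print(s)
a=np.radians(11.4)
inc([.473,-.258,.26],down(np.array([np.cos(a),np.sin(a)])),s)
inc([.473,-.258,.138],down(np.array([np.cos(a),np.sin(a)])),s)
```

```text
{'clock': 1.6, 'joints': array([-0.493 ,  0.2585,  0.0599,  1.3715,  0.001 ,  1.0101]), 'qd': array([-0.0595, -0.0174, -0.0315,  0.0055, -0.0251, -1.5482]), 'effort': array([  3.3444, -55.2486,  35.8601,  -0.0551,   0.3698,   3.3482]), 'eef_pos': array([ 0.4758, -0.2553,  0.2602]), 'ee_rot': array([-1.5696, -0.0541,  0.0523]), 'force': array([-0.3257, -0.2813, -0.2263]), 'wrist_torque': array([-0.0386, -0.0313,  0.0227]), 'grip_width': 0.5513526123780198}
shift mm [-3.   0.2 -2.5] turn [-0.0004 -0.1312  0.0012] dist 3.9409293193912904 deg 7.51945181712751
shift mm [ -3.1 122.2  -2.6] turn [-0.0004 -0.1312  0.0012] dist 122.27772774956466 deg 7.51945181712751
```

Call:
play_rows --increments '[[[-3,0,-2.5],[0,-0.131,0]],[[-3,0,-2.5],[0,-0.131,0]],[[-3,30,-2.5],[0,-0.131,0]],[[-3,60,-2.5],[0,-0.131,0]],[[-3,90,-2.5],[0,-0.131,0]],[[-3,112,-2.5],[0,-0.131,0]],[[-3,122,-2.5],[0,-0.131,0]],[[-3,122,-2.5],[0,-0.131,0]]]'

```text
clock: 2.4
eef_pos: [0.4724, -0.2578, 0.1373]
ee_rot: [-1.564, -0.153, 0.154]
force: [0.2, 0.5, 0.3]
grip_width: 0.546
```

Run:
```python
from h import *
s=env.state();print(s['eef_pos'],s['clock'],s['force'])
a=np.radians(11.4)
inc([.473,-.258,.138],down(np.array([np.cos(a),np.sin(a)])),s)
c=cam('top','t1.png');d=cam('side','s1.png')
x=cv2.resize(c['image'][150:270,300:440],None,fx=2.8,fy=2.8,interpolation=cv2.INTER_CUBIC)
y=cv2.resize(d['image'][100:220,240:380],None,fx=2.8,fy=2.8,interpolation=cv2.INTER_CUBIC)
cv2.imwrite('pics/g1.png',np.hstack([x,y]))
```

```text
[ 0.4724 -0.2578  0.1373] 2.4 [0.1942 0.5006 0.298 ]
shift mm [ 0.6 -0.7 -0.3] turn [-0.0017 -0.0031 -0.0004] dist 0.9308279856143441 deg 0.20503077494178643
```

View pics/g1.png

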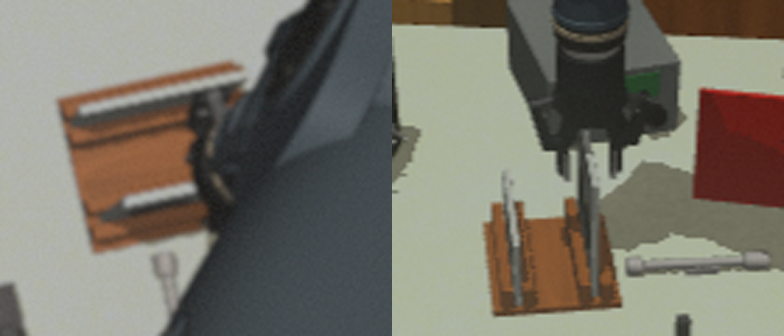

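The side picture shows the open fingers (about px 299 and 319) straddling the tall panel's top (about px 308); the panel is clear of both. Closing.

Call:
play_rows --increments '[[[0,0,0],[0,0,0]],[[0,0,0],[0,0,0]],[[0,0,0],[0,0,0]],[[0,0,0],[0,0,0]],[[0,0,0],[0,0,0]],[[0,0,0],[0,0,0]]]' --jaw -1

```text
clock: 3.1
eef_pos: [0.4741, -0.2586, 0.1401]
ee_rot: [-1.566, -0.157, 0.152]
force: [0.5, 0.4, 6.2]
grip_width: 0.085
```

Call:
play_rows --increments '[[[0,0,0],[0,0,0]],[[0,0,0],[0,0,0]]]'

```text
clock: 3.3
eef_pos: [0.474, -0.2585, 0.1401]
ee_rot: [-1.566, -0.157, 0.152]
force: [-0.4, -0.0, -0.0]
grip_width: 0.087
```

Run:
```python
from h import *
s=env.state();print(s)
```

```text
{'clock': 3.3, 'joints': array([-0.4998,  0.3147, -0.176 ,  1.0765,  0.001 ,  0.8741]), 'qd': array([ 0.0007, -0.0002,  0.0016,  0.0015,  0.0001, -0.0005]), 'effort': array([  0.0492, -57.2205,  32.1305,  -0.1706,   0.0257,  -0.0017]), 'eef_pos': array([ 0.474 , -0.2585,  0.1401]), 'ee_rot': array([-1.5665, -0.1574,  0.1518]), 'force': array([-0.3885, -0.035 , -0.0144]), 'wrist_torque': array([-0.0018,  0.0724, -0.0109]), 'grip_width': 0.08718345685937637}
```

Call:
play_rows --increments '[[[0,-10,0],[0,0,0]],[[0,-25,0],[0,0,0]],[[0,-45,0],[0,0,0]],[[0,-70,0],[0,0,0]],[[0,-95,0],[0,0,0]],[[0,-120,0],[0,0,0]],[[0,-145,0],[0,0,0]],[[0,-145,0],[0,0,0]]]'

```text
clock: 4.1
eef_pos: [0.4745, -0.2589, 0.2883]
ee_rot: [-1.569, -0.161, 0.149]
force: [0.4, -0.8, -5.3]
grip_width: 0.082
```

```bash
cat >> h.py <<'E'
b=np.radians(10.9); RX=np.array([np.cos(b),-np.sin(b),0]); RY=np.array([np.sin(b),np.cos(b),0]); ST=np.array([.5165,.2517,.008])
def rack(p): return ST*[1,1,0]+RX*p[0]+RY*p[1]+np.array([0,0,p[2]])
def tilt(deg):
    # tool y = -panel z; panel z leans to -RX
    t=np.radians(deg);Z=np.array([0,0,1.])
    pz=-np.sin(t)*RX+np.cos(t)*Z; px=np.cos(t)*RX+np.sin(t)*Z
    return np.stack([px,-pz,np.cross(px,-pz)],1),pz,px
E
python3 - <<'E'
from h import *
s=env.state();print(s['eef_pos'],s['force'],s['joints'])
T,pz,px=tilt(0)
inc(rack([0,0,.29]),T,s)
c=cam('side','s2.png')
E
```

```text
[ 0.4745 -0.2589  0.2883] [ 0.4015 -0.7529 -5.3346] [-0.5001  0.2486  0.1174  1.4313  0.001   0.8739]
shift mm [141.1  -3.  492.5] turn [0.0032 0.3871 0.0078] dist 512.3402164512897 deg 22.1843913050553
```

View pics/s2.png

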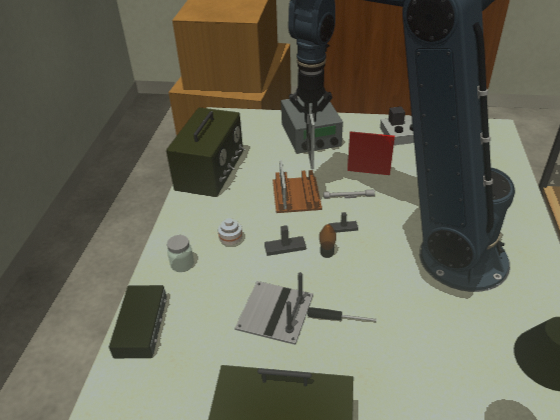

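The tall panel hangs from the gripper clear of the holder (px 311,130), with the blank still in its slot. Carrying it across.

Call:
play_rows --increments '[[[10,0,35],[0,0.03,0]],[[21,0,75],[0,0.06,0]],[[34,0,115],[0,0.1,0]],[[45,0,155],[0,0.13,0]],[[57,0,195],[0,0.16,0]],[[68,0,235],[0,0.19,0]],[[80,0,275],[0,0.22,0]],[[90,0,315],[0,0.25,0]]]'

```text
clock: 4.95
eef_pos: [0.4998, 0.0695, 0.2838]
ee_rot: [-1.573, 0.04, -0.045]
force: [0.9, -0.6, -4.5]
grip_width: 0.085
```

Run:
```python
from h import *
s=env.state();print(s['eef_pos'],s['force'],s['joints'])
T,pz,px=tilt(0)
inc(rack([0,0,.29]),T,s)
```

```text
[0.4998 0.0695 0.2838] [ 0.907  -0.6    -4.5063] [ 0.1397  0.1904  0.0296  1.4072 -0.0027  1.7649]
shift mm [  6.8  -6.6 182.8] turn [0.0019 0.1359 0.0034] dist 183.07442382859836 deg 7.787616947783831
```

Call:
play_rows --increments '[[[1,-1,40],[0,0.03,0]],[[3,-3,80],[0,0.06,0]],[[5,-5,120],[0,0.1,0]],[[7,-6,155],[0,0.13,0]],[[7,-6,175],[0,0.136,0.003]],[[7,-6,183],[0,0.136,0.003]],[[7,-6,183],[0,0.136,0.003]],[[7,-6,183],[0,0.136,0.003]]]'

```text
clock: 5.75
eef_pos: [0.5163, 0.251, 0.2885]
ee_rot: [-1.569, 0.15, -0.149]
force: [-0.1, -0.3, -6.1]
grip_width: 0.081
```

Run:
```python
from h import *
s=env.state();print(s['eef_pos'],s['force'],s['joints'],s['clock'])
R0=R.from_rotvec(s['ee_rot']).as_matrix();print(R0)
c=cam('side','s3.png');d=cam('top','t3.png')
for n,cc in(('side',c),('top',d)):
    W=cloud(cc).reshape(-1,3)
    L=(W-s['eef_pos'])@R0*1000
    m=(abs(L[:,0])<12)&(abs(L[:,2])<95)&(L[:,1]>-35)&(L[:,1]<150)
    q=L[m];print(n,len(q),'local: x',np.percentile(q[:,0],[2,50,98]),'y',np.percentile(q[:,1],[1,99]),'z',np.percentile(q[:,2],[1,99]))
    for lo,hi in ((10,45),(45,80),(80,125)):
        r=q[(q[:,1]>lo)&(q[:,1]<hi)]
        if len(r)>5: print(lo,len(r),np.round(np.percentile(r[:,2],[1,99]),1),np.round(np.percentile(r[:,0],[2,50,98]),1))
```

```text
[0.5163 0.251  0.2885] [-0.1045 -0.259  -6.0633] [ 0.4536  0.3173  0.2143  1.4704 -0.0022  2.2149] 5.75
[[ 0.9819 -0.0013  0.1893]
 [-0.1893 -0.0031  0.9819]
 [-0.0007 -1.     -0.0033]]
side 1112 local: x [-9.8152 -5.1082  4.3352] y [-30.779  129.5592] z [-74.06    75.0761]
10 204 [-60.2  74.9] [-7.  -5.2  1.7]
45 249 [-72.9  74. ] [-7.4 -5.6  1.6]
80 293 [-74.9  74.1] [-6.8 -5.2  1.1]
top 647 local: x [-9.7524 -4.5256  7.5248] y [-32.2484 127.1175] z [-79.0073  25.4632]
10 96 [-78.4  -3.1] [-5.7 -4.7  1.7]
45 85 [-79.1  16.5] [-5.8 -4.9  1.9]
80 111 [-79.1  31.4] [-5.5 -4.7  2.1]
```

View pics/s3.png

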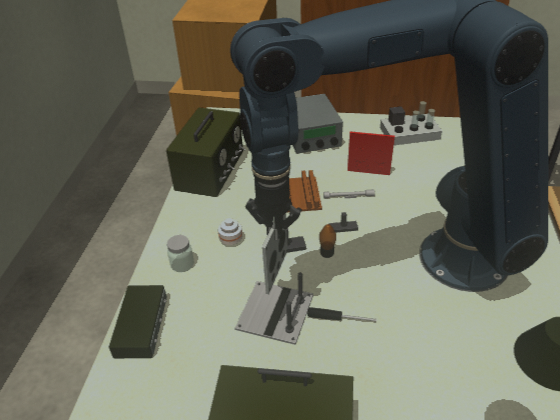

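```bash
cat >> h.py <<'E'
LT=.132; LX=.001
def panelpose(deg,x,z,y=0.0):
    T,pz,px=tilt(deg)
    return rack([x,y,z])+LT*pz+LX*px,T
def panelstate(s,verbose=1):
    R0=R.from_rotvec(s['ee_rot']).as_matrix(); pz=-R0[:,1]; o=s['eef_pos']-LT*pz-LX*R0[:,0]
    d=o-ST; r=np.array([d@RX,d@RY,o[2]])*1000
    print('origin rack mm',r,'tilt',np.degrees(np.arctan2(-(pz@RX),pz[2])),'roll',np.degrees(np.arctan2(pz@RY,pz[2])),'yaw err deg',np.degrees(R0[:,2]@RX), 'F',s['force'])
E
python3 - <<'E'
from h import *
s=env.state();panelstate(s)
inc(*panelpose(10,0.,.10),s)
inc(*panelpose(19,0.,.05),s)
E
```

```text
origin rack mm [ -0.6983  -1.272  157.1766] tilt 0.007151270551195338 roll 0.14353453989598244 yaw err deg 0.06652038093803427 F [-0.9461  0.362  -4.6943]
shift mm [-22.2  59.    1.1] turn [ 0.0026 -0.0009 -0.1744] dist 63.06072678034994 deg 9.994014319049121
shift mm [-42.3 114.    1.2] turn [ 0.0027 -0.0007 -0.3315] dist 121.64320951393084 deg 18.99341817168806
```

Call:
play_rows --increments '[[[-11,30,1],[0.002,0,-0.085]],[[-22,59,1],[0.003,0,-0.174]],[[-30,77,1],[0.003,0,-0.23]],[[-37,98,1],[0.003,0,-0.28]],[[-42,112,1],[0.003,0,-0.33]],[[-42,114,1],[0.003,0,-0.3315]],[[-42,114,1],[0.003,0,-0.3315]],[[-42,114,1],[0.003,0,-0.3315]]]'

```text
clock: 6.65
eef_pos: [0.4768, 0.2595, 0.1765]
ee_rot: [-1.58, -0.111, -0.411]
force: [-0.5, -0.5, -5.1]
grip_width: 0.088
```

Run:
```python
from h import *
s=env.state();panelstate(s);print(s['joints'],s['clock'])
inc(*panelpose(19,0.,.013),s)
inc(*panelpose(19,0.,.0085),s)
c=cam('side');x=cv2.resize(c['image'][180:360,190:370],None,fx=3.2,fy=3.2,interpolation=cv2.INTER_CUBIC);cv2.imwrite('pics/s4.png',x)
```

```text
origin rack mm [ 1.5827  0.3665 51.3551] tilt 19.028771208407885 roll -0.08292302436539321 yaw err deg 0.08860517484639148 F [-0.4803 -0.4764 -5.0556]
[ 0.6281  0.1429 -0.364   0.8314 -0.2394  2.3629] 6.65
shift mm [-13.9  35.7  -0.3] turn [-0.0014 -0.0021  0.0005] dist 38.36445605810157 deg 0.14680625307640593
shift mm [-15.4  40.   -0.3] turn [-0.0014 -0.0021  0.0005] dist 42.861247633077376 deg 0.14680625307640593
```

View pics/s4.png

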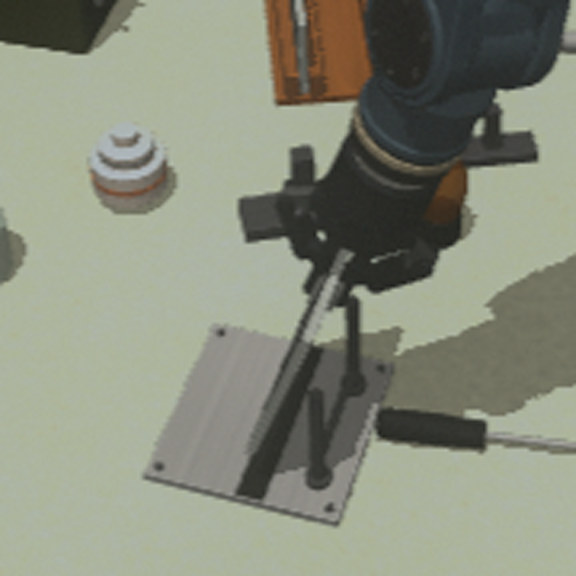

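The panel leans over the strip, posts behind it and the ends well placed (near foot at crop px 255,445). Lowering.

Call:
play_rows --increments '[[[-4,10,0],[0,-0.002,0]],[[-8,20,0],[0,-0.002,0]],[[-11,29,0],[0,-0.002,0]],[[-14,35,0],[0,-0.002,0]],[[-14,35.5,0],[0,-0.002,0]],[[-14,35.5,0],[0,-0.002,0]]]'

```text
clock: 7.3
eef_pos: [0.4752, 0.26, 0.1381]
ee_rot: [-1.58, -0.112, -0.409]
force: [0.2, -0.1, -4.6]
grip_width: 0.085
```

Run:
```python
from h import *
s=env.state();panelstate(s);print(s['clock'])
c=cam('side');d=cam('top')
R0=R.from_rotvec(s['ee_rot']).as_matrix()
for n,cc in(('side',c),('top',d)):
    W=cloud(cc).reshape(-1,3)
    L=(W-s['eef_pos'])@R0*1000
    m=(abs(L[:,0])<12)&(abs(L[:,2])<90)&(L[:,1]>40)&(L[:,1]<125)
    q=L[m];
    if len(q)>10: print(n,len(q),np.percentile(q[:,0],[2,50,98]),'z',np.percentile(q[:,2],[1,99]))
x=cv2.resize(c['image'][230:360,210:340],None,fx=3,fy=3,interpolation=cv2.INTER_CUBIC)
y=cv2.resize(d['image'][150:280,110:240],None,fx=3,fy=3,interpolation=cv2.INTER_CUBIC);cv2.imwrite('pics/g5.png',np.hstack([x,y]))
inc(*panelpose(19,0.,.0085),s)
```

```text
origin rack mm [-0.0338  0.4875 12.9391] tilt 19.022792487585427 roll -0.06466832066656755 yaw err deg -0.020095790490077085 F [ 0.1663 -0.1074 -4.5649]
7.3
side 129 [-4.902   2.6201  3.9528] z [-64.775   75.5793]
top 405 [-1.6092  3.5218  4.7769] z [-79.0575  67.7689]
shift mm [-1.4  4.2 -0.4] turn [-0.0011  0.      0.0004] dist 4.43668603279379 deg 0.06524746932142717
```

View pics/g5.png

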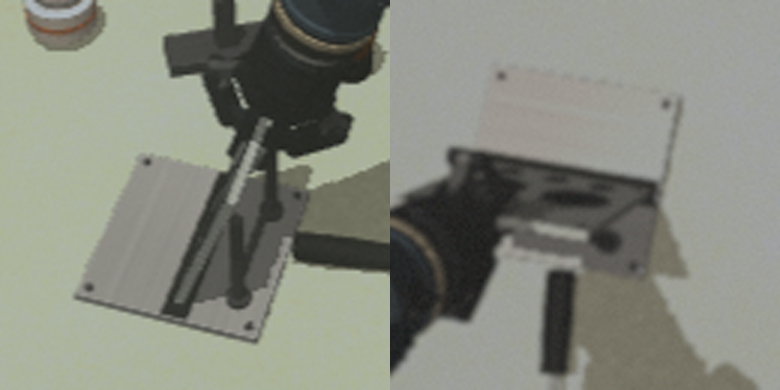

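Call:
play_rows --increments '[[[-0.7,1.9,0],[0,0,0]],[[-1.2,3.3,0],[0,0,0]],[[-1.4,3.8,0],[0,0,0]],[[-1.4,3.8,0],[0,0,0]]]'

```text
clock: 7.8
eef_pos: [0.4755, 0.2603, 0.1348]
ee_rot: [-1.579, -0.113, -0.41]
force: [-0.5, -1.1, -3.6]
grip_width: 0.085
```

Run:
```python
from h import *
s=env.state();panelstate(s);print(s['clock'])
inc(*panelpose(20,0.,.0085),s)
```

```text
origin rack mm [0.3795 0.9733 9.7426] tilt 19.086310496544094 roll -0.12484188021043703 yaw err deg -0.019217649583156384 F [-0.5295 -1.0651 -3.6257]
7.8
shift mm [-2.9  1.  -0.7] turn [-0.0021 -0.0004 -0.0159] dist 3.135723166035417 deg 0.9215234632418451
```

Call:
play_rows --increments '[[[-0.6,0.8,-0.5],[0,0,0]],[[-0.9,1.6,-0.5],[0,0,0]],[[-0.9,1.6,-0.5],[0,0,0]]]'

```text
clock: 8.1
eef_pos: [0.4755, 0.26, 0.1343]
ee_rot: [-1.578, -0.114, -0.412]
force: [-5.8, -2.4, 8.9]
grip_width: 0.085
```

Run:
```python
from h import *
s=env.state();panelstate(s);print(s['clock'],s['wrist_torque'])
inc(*panelpose(20,0.,.0082),s)
```

```text
origin rack mm [0.6205 0.8015 9.3356] tilt 19.18290775408811 roll -0.18615091686086055 yaw err deg -0.013862834453051698 F [-5.8065 -2.4046  8.8897]
8.1 [-0.2467  0.8921 -0.1916]
shift mm [-2.8  0.9 -0.4] turn [-0.0031 -0.0008 -0.0143] dist 2.9973116172037217 deg 0.8371545702331407
```

Call:
play_rows --increments '[[[-0.8,0,0],[0,0,-0.005]],[[-1.6,0,0],[0,0,-0.01]],[[-2,0,0],[0,0,-0.014]],[[-2,0,0],[0,0,-0.014]]]'

```text
clock: 8.5
eef_pos: [0.4737, 0.2604, 0.1338]
ee_rot: [-1.578, -0.126, -0.423]
force: [-1.4, -0.8, 0.0]
grip_width: 0.088
```

Run:
```python
from h import *
s=env.state();panelstate(s);print(s['clock'],s['wrist_torque'])
inc(*panelpose(20,0.,.009),s)
c=cam('side');d=cam('top')
x=cv2.resize(c['image'][230:360,210:340],None,fx=3,fy=3,interpolation=cv2.INTER_CUBIC)
y=cv2.resize(d['image'][150:280,110:240],None,fx=3,fy=3,interpolation=cv2.INTER_CUBIC);cv2.imwrite('pics/g6.png',np.hstack([x,y]))
```

```text
origin rack mm [0.5629 0.8304 9.4302] tilt 20.02075098424008 roll -0.18848469140851562 yaw err deg -0.014572020724458052 F [-1.3758 -0.8202  0.0007]
8.5 [-0.0347  0.4939 -0.0583]
shift mm [-0.6  0.2 -0.4] turn [-0.0031 -0.0009  0.0004] dist 0.7856107173100696 deg 0.18491315227510102
```

View pics/g6.png

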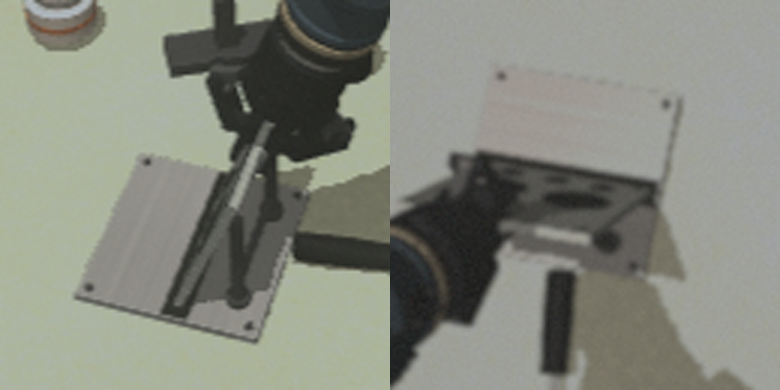

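Call:
play_rows --increments '[[[-0.6,0,0],[0,0,-0.0045]],[[-1.2,0,0],[0,0,-0.009]],[[-1.2,0,0],[0,0,-0.009]]]'

```text
clock: 8.9
eef_pos: [0.4731, 0.2606, 0.1336]
ee_rot: [-1.578, -0.134, -0.431]
force: [2.2, -1.9, -2.3]
grip_width: 0.083
```

Run:
```python
from h import *
s=env.state();panelstate(s);print(s['clock'],s['wrist_torque'])
```

```text
origin rack mm [1.2412 0.9764 9.6806] tilt 20.60182842462998 roll -0.1902429889372422 yaw err deg 0.0010903094976304844 F [ 2.1689 -1.8731 -2.3052]
8.9 [-0.1871 -0.2306 -0.0909]
```

Call:
play_rows --increments '[[[0,0,0],[0,0,0]],[[0,0,0],[0,0,0]],[[0,0,0],[0,0,0]],[[0,0,0],[0,0,0]]]' --jaw -0.4

```text
clock: 9.3
eef_pos: [0.4731, 0.2607, 0.1336]
ee_rot: [-1.578, -0.134, -0.431]
force: [-0.2, 0.2, -0.8]
grip_width: 0.301
```

Call:
play_rows --increments '[[[0,-15,0],[0,0,0]],[[0,-40,0],[0,0,0]],[[0,-75,0],[0,0,0]],[[0,-110,0],[0,0,0]],[[0,-145,0],[0,0,0]],[[0,-145,0],[0,0,0]]]'

```text
clock: 9.9
eef_pos: [0.4235, 0.2714, 0.274]
ee_rot: [-1.572, -0.138, -0.435]
force: [-0.3, 0.5, -0.9]
grip_width: 0.301
```

Run:
```python
from h import *
s=env.state();print(s['clock'],s['eef_pos'],s['force'],s['joints'],s['grip_width'])
c=cam('side');d=cam('top')
x=cv2.resize(c['image'][230:360,210:340],None,fx=3,fy=3,interpolation=cv2.INTER_CUBIC)
y=cv2.resize(d['image'][150:280,110:240],None,fx=3,fy=3,interpolation=cv2.INTER_CUBIC);cv2.imwrite('pics/g7.png',np.hstack([x,y]))
jx=np.array([np.cos(np.radians(17.6)),np.sin(np.radians(17.6))])
inc([.526,.004,.22],down(jx),s)
inc([.526,.004,.22],down(-jx),s)
```

```text
9.9 [0.4235 0.2714 0.274 ] [-0.3494  0.5446 -0.9442] [ 0.7346  0.0179 -0.253   1.0674 -0.2824  2.463 ] 0.3014373128851498
shift mm [ 122.7  102.1 -243.8] turn [ 0.0814 -0.4925  0.3585] dist 291.424031738992 deg 35.211575198310804
shift mm [ 122.7  102.1 -243.8] turn [-0.4823  2.6054  0.1095] dist 291.424031738992 deg 151.94507600849266
```

View pics/g7.png

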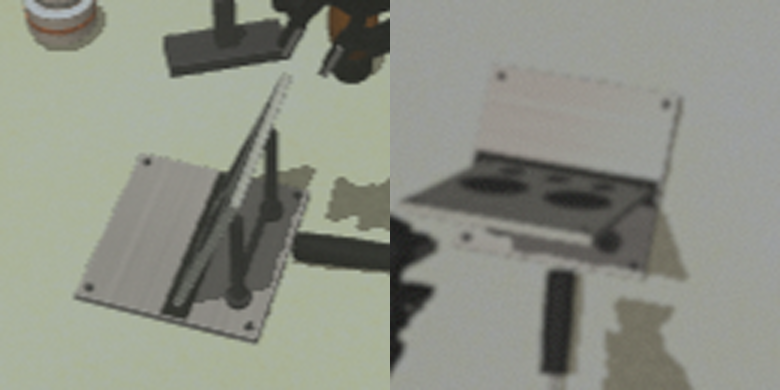

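```bash
cat >> h.py <<'E'
def fitpanel():
    for n in('side','top'):
        c=load(n);W=cloud(c);q=W.reshape(-1,3)-ST;q=np.stack([q@RX,q@RY,q[:,2]+.008],1)*1000
        m=(abs(q[:,1])<85)&(q[:,2]>14)&(q[:,2]<165)&(abs(q[:,0]+(q[:,2]-9)*.36)<14)
        p=q[m]
        if len(p)<30: print(n,'few');continue
        # front face: fit plane x = a + b z + c y with robust
        w=np.ones(len(p),bool)
        for i in range(6):
            A=np.c_[np.ones(w.sum()),p[w,2]-8,p[w,1]];k,*_=np.linalg.lstsq(A,p[w,0],rcond=None)
            r=p[:,0]-np.c_[np.ones(len(p)),p[:,2]-8,p[:,1]]@k; w=abs(r)<max(2,1.5*np.median(abs(r)))
        print(n,w.sum(),'foot front x',k[0],'tilt',np.degrees(np.arctan(-k[1])),'yaw',np.degrees(np.arctan(k[2])),'y',np.percentile(p[:,1],[1,99]),'z',np.percentile(p[:,2],99))
E
python3 - <<'E'
from h import *
fitpanel()
jx=np.array([np.cos(np.radians(17.6)),np.sin(np.radians(17.6))])
inc([.526,.004,.26],down(jx))
E
```

```text
side 322 foot front x 6.938692196824878 tilt 21.00228397070867 yaw -0.280178974014139 y [-74.9068  75.7579] z 163.46766587136034
top 1205 foot front x 6.588155639389806 tilt 20.585962720357713 yaw 0.14372735336767808 y [-78.2847  69.6904] z 161.98393950143725
shift mm [ 138.5   61.6 -242.2] turn [ 0.0847 -0.4921  0.3542] dist 285.7208329717595 deg 35.07490987327685
```

The panel rests on both posts with both meter windows visible (top crop px 495,185 and 575,200); fits give a 20.6 to 21.0° lean, foot about 1–2 mm from the strip's middle. Now the weight.

Call:
play_rows --increments '[[[17,0,-30],[0.01,-0.06,0.04]],[[34,10,-60],[0.02,-0.12,0.09]],[[52,20,-95],[0.03,-0.18,0.13]],[[70,30,-130],[0.04,-0.25,0.18]],[[90,40,-165],[0.055,-0.33,0.24]],[[110,50,-200],[0.07,-0.41,0.3]],[[130,58,-230],[0.08,-0.47,0.34]],[[138,62,-242],[0.085,-0.492,0.354]]]' --jaw 0.3

```text
clock: 10.8
eef_pos: [0.5269, 0.0009, 0.257]
ee_rot: [-1.557, -0.237, 0.243]
force: [0.8, 0.5, 0.5]
grip_width: 0.654
```

Run:
```python
from h import *
s=env.state();print(s['clock'],s['eef_pos'],s['joints'],s['grip_width'])
jx=np.array([np.cos(np.radians(17.6)),np.sin(np.radians(17.6))])
inc([.526,.004,.20],down(jx),s)
inc([.526,.004,.055],down(jx),s)
```

```text
10.8 [0.5269 0.0009 0.257 ] [0.0017 0.2402 0.0269 1.3617 0.     1.2664] 0.6540988024428029
shift mm [ 0.3 57.   3.1] turn [-0.0013 -0.0011 -0.004 ] dist 57.12454533520984 deg 0.24663771819221356
shift mm [  0.9 202.    3. ] turn [-0.0013 -0.0011 -0.004 ] dist 202.05977643745484 deg 0.24663771819221356
```

Call:
play_rows --increments '[[[0.5,30,3],[0,0,-0.004]],[[0.5,65,3],[0,0,-0.004]],[[0.8,100,3],[0,0,-0.004]],[[0.8,130,3],[0,0,-0.004]],[[0.8,145,3],[0,0,-0.004]],[[0.8,145,3],[0,0,-0.004]]]'

```text
clock: 11.4
eef_pos: [0.5237, 0.0037, 0.1084]
ee_rot: [-1.555, -0.235, 0.245]
force: [-0.9, -0.4, -0.1]
grip_width: 0.653
```

Run:
```python
from h import *
s=env.state();print(s['clock'],s['eef_pos'],s['force'])
jx=np.array([np.cos(np.radians(17.6)),np.sin(np.radians(17.6))])
inc([.526,.0045,.055],down(jx),s)
c=cam('side');d=cam('top')
x=cv2.resize(c['image'][180:310,220:350],None,fx=3,fy=3,interpolation=cv2.INTER_CUBIC)
y=cv2.resize(d['image'][150:280,190:320],None,fx=3,fy=3,interpolation=cv2.INTER_CUBIC);cv2.imwrite('pics/g8.png',np.hstack([x,y]))
```

```text
11.4 [0.5237 0.0037 0.1084] [-0.8779 -0.3682 -0.0936]
shift mm [ 2.8 53.4 -0.1] turn [-0.0033 -0.0016 -0.0062] dist 53.49893308340189 deg 0.41295267984039374
```

View pics/g8.png

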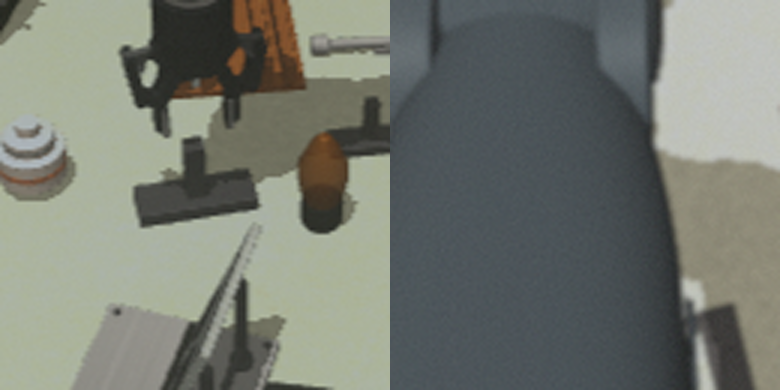

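The jaws straddle the larger weight's stud (crop px 195,165), clear on both sides. Lowering, then closing.

Call:
play_rows --increments '[[[1.5,20,0],[0,0,-0.006]],[[2.5,40,0],[0,0,-0.006]],[[2.8,51,0],[0,0,-0.006]],[[2.8,53,0],[0,0,-0.006]],[[2.8,53,0],[0,0,-0.006]]]'

```text
clock: 12.0
eef_pos: [0.5286, 0.0047, 0.0589]
ee_rot: [-1.555, -0.243, 0.236]
force: [0.0, -0.3, 1.4]
grip_width: 0.648
```

Call:
play_rows --increments '[[[0,0,0],[0,0,0]],[[0,0,0],[0,0,0]],[[0,0,0],[0,0,0]],[[0,0,0],[0,0,0]],[[0,0,0],[0,0,0]],[[0,0,0],[0,0,0]]]' --jaw -1

```text
clock: 12.6
eef_pos: [0.5287, 0.0045, 0.0598]
ee_rot: [-1.555, -0.244, 0.236]
force: [-1.5, -1.0, 5.8]
grip_width: 0.229
```

Call:
play_rows --increments '[[[0,0,0],[0,0,0]],[[0,-20,0],[0,0,0]],[[0,-50,0],[0,0,0]],[[0,-80,0],[0,0,0]],[[0,-80,0],[0,0,0]],[[0,-80,0],[0,0,0]]]'

```text
clock: 13.2
eef_pos: [0.5281, 0.0043, 0.1391]
ee_rot: [-1.555, -0.244, 0.236]
force: [0.4, -0.1, -8.5]
grip_width: 0.226
```

Run:
```python
from h import *
s=env.state();print(s['clock'],s['eef_pos'],s['force'],s['wrist_torque'],s['joints'])
c=cam('side');d=cam('top')
x=cv2.resize(c['image'][180:310,220:350],None,fx=3,fy=3,interpolation=cv2.INTER_CUBIC)
y=cv2.resize(d['image'][150:280,190:320],None,fx=3,fy=3,interpolation=cv2.INTER_CUBIC);cv2.imwrite('pics/g9.png',np.hstack([x,y]))
T=down(RY[:2])
inc(rack([.045,0,.16]),T,s)
```

```text
13.2 [0.5281 0.0043 0.1391] [ 0.4302 -0.0708 -8.4671] [-0.0574  0.043  -0.0081] [ 0.0067  0.2957 -0.2069  1.0635  0.0027  1.2718]
shift mm [103.1 -20.1 218. ] turn [ 0.0017 -1.0749  0.0054] dist 241.98073121893097 deg 61.586604225150495
```

View pics/g9.png

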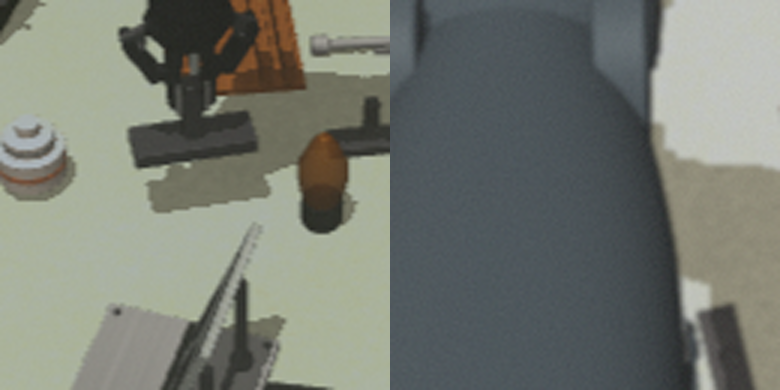

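Run:
```python
from h import *
s=env.state()
inc(rack([.070,0,.15]),down(RY[:2]),s)
```

```text
shift mm [126.  -11.4 205.8] turn [-0.0006 -1.0748  0.0033] dist 241.581686074028 deg 61.583156859795515
```

Call:
play_rows --increments '[[[16,-11,25],[0,-0.13,0]],[[31,-11,50],[0,-0.26,0]],[[46,-11,75],[0,-0.39,0]],[[61,-11,100],[0,-0.52,0]],[[76,-11,125],[0,-0.65,0]],[[92,-11,150],[0,-0.78,0]],[[108,-11,178],[0,-0.92,0]],[[122,-11,200],[0,-1.04,0]]]'

```text
clock: 14.1
eef_pos: [0.5824, 0.2332, 0.1472]
ee_rot: [-1.302, -1.046, 1.046]
force: [-0.1, -0.1, -8.1]
grip_width: 0.222
```

Run:
```python
from h import *
s=env.state();print(s['clock'],s['eef_pos'],s['force'],s['joints'])
inc(rack([.060,0,.12]),down(RY[:2]),s)
```

```text
14.1 [0.5824 0.2332 0.1472] [-0.132  -0.0826 -8.1149] [0.3798 0.4553 0.0655 1.1818 0.0022 0.5986]
shift mm [ 5.5 27.2  8.3] turn [-0.0019 -0.0286  0.0014] dist 28.945187575974614 deg 1.6428751707595028
```

Call:
play_rows --increments '[[[5.5,10,8],[0,-0.029,0]],[[5.5,22,8],[0,-0.029,0]],[[5.5,27,8],[0,-0.029,0]],[[5.5,27,8],[0,-0.029,0]],[[5.5,27,8],[0,-0.029,0]]]'

```text
clock: 14.6
eef_pos: [0.5758, 0.2394, 0.12]
ee_rot: [-1.291, -1.066, 1.067]
force: [0.2, 0.2, -6.1]
grip_width: 0.223
```

```bash
cat >> h.py <<'E'
def weightlocal(s):
    R0=R.from_rotvec(s['ee_rot']).as_matrix()
    for n in('side','top'):
        W=cloud(load(n)).reshape(-1,3);L=(W-s['eef_pos'])@R0*1000
        m=(abs(L[:,0])<75)&(abs(L[:,2])<35)&(L[:,1]>35)&(L[:,1]<64)
        q=L[m]
        t=q[(q[:,1]<50)]
        print(n,len(q),'x',np.percentile(q[:,0],[1,99]),'top surf y',np.median(t[:,1]),'z',np.percentile(t[:,2],[1,99]))
        r=cv2.minAreaRect(t[:,[0,2]].astype(np.float32));print(r)
E
python3 - <<'E'
from h import *
s=env.state();print(s['clock'],s['eef_pos'],s['force'])
d=s['eef_pos']-ST;print('rack',d@RX,d@RY)
c=cam('side');cam('top');weightlocal(s);fitpanel()
x=cv2.resize(c['image'][180:360,190:370],None,fx=3.2,fy=3.2,interpolation=cv2.INTER_CUBIC);cv2.imwrite('pics/s10.png',x)
E
```

```text
14.6 [0.5758 0.2394 0.12  ] [ 0.1897  0.2242 -6.1048]
rack 0.060519949181718775 -0.0008489751343127328
side 571 x [-58.105   62.0004] top surf y 43.88282924884716 z [-20.7976  24.9178]
((0.5024070739746094, 1.4863662719726562), (47.907466888427734, 125.62535858154297), 89.30610656738281)
top 525 x [-61.3345  54.2514] top surf y 43.474697487875176 z [-21.1344  23.5263]
((-1.6944313049316406, 0.8009357452392578), (45.79692459106445, 120.04097747802734), 89.98484802246094)
side 317 foot front x 6.893213634709651 tilt 20.95292263346417 yaw -0.2525081516363866 y [-74.2002  75.5832] z 163.24803034535188
top 938 foot front x 6.497939762666202 tilt 20.500078879537725 yaw 0.2081999935189958 y [-78.2442  61.7809] z 162.03003046249455
```

View pics/s10.png

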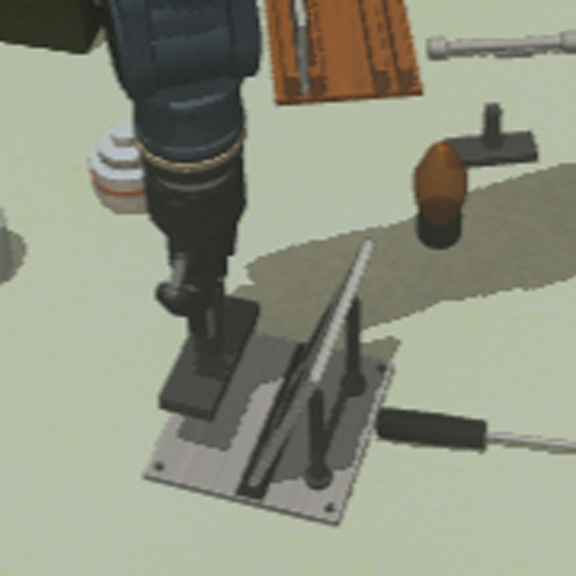

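The weight is level and parallel to the strip, about 55 mm from the panel's foot (crop px 210,365). Lowering beside the foot with a gap.

Run:
```python
from h import *
s=env.state()
inc(rack([.038,.001,.072]),down(RY[:2]),s)
```

```text
shift mm [ 1.3 48.8 22.8] turn [-0.0011 -0.0009  0.0019] dist 53.88597833184516 deg 0.13298747533360003
```

Call:
play_rows --increments '[[[1,15,5],[0,0,0]],[[1,30,12],[0,0,0]],[[1.3,42,19],[0,0,0]],[[1.3,47,22],[0,0,0]],[[1.3,47,22.5],[0,0,0]],[[1.3,47,22.5],[0,0,0]]]'

```text
clock: 15.3
eef_pos: [0.5551, 0.2455, 0.0747]
ee_rot: [-1.292, -1.069, 1.065]
force: [0.2, 0.3, -7.9]
grip_width: 0.221
```

Run:
```python
from h import *
s=env.state();print(s['clock'],s['eef_pos'],s['force'])
d=s['eef_pos']-ST;print('rack',d@RX,d@RY)
cam('side');cam('top');weightlocal(s);fitpanel()
inc(rack([.032,.001,.0688]),down(RY[:2]),s)
```

```text
15.3 [0.5551 0.2455 0.0747] [ 0.2323  0.3366 -7.9041]
rack 0.03904218945581684 0.0012310783157416512
side 632 x [-61.3875  70.5064] top surf y 43.42486072050259 z [-20.7558  24.7694]
((0.624114990234375, 2.2082767486572266), (123.8743667602539, 47.29370880126953), 0.3440867066383362)
top 494 x [-73.7855  56.0138] top surf y 43.80781516684556 z [-21.0271  23.7908]
((-3.2729339599609375, 1.7723770141601562), (118.74107360839844, 45.430301666259766), 1.0232486724853516)
side 319 foot front x 6.850758668331456 tilt 20.91133884591615 yaw -0.24647948552070206 y [-74.246  75.423] z 163.7375268277493
top 991 foot front x 6.454743694427437 tilt 20.488567123764323 yaw 0.17786608596544903 y [-78.2797  66.9433] z 161.51941466850548
shift mm [-0.3  5.9  7. ] turn [ 0.0002 -0.0011  0.0027] dist 9.16931903698959 deg 0.16804503311780505
```

Call:
play_rows --increments '[[[0,2,1],[0,0,0]],[[0,4,2],[0,0,0]],[[0,5.5,3],[0,0,0]],[[0,6.5,3],[0,0,0]],[[0,6.5,3],[0,0,0]]]'

```text
clock: 15.9
eef_pos: [0.5522, 0.2462, 0.0682]
ee_rot: [-1.292, -1.069, 1.065]
force: [-0.5, 0.7, -6.9]
grip_width: 0.226
```

Run:
```python
from h import *
s=env.state();print(s['clock'],s['eef_pos'],s['force'],s['wrist_torque'])
d=s['eef_pos']-ST;print('rack',d@RX,d@RY)
```

```text
15.9 [0.5522 0.2462 0.0682] [-0.5433  0.6687 -6.9081] [ 0.0011  0.0272 -0.0244]
rack 0.036093197735443866 0.001314619183718578
```

Call:
play_rows --increments '[[[0,0,1.5],[0,0,0]],[[0,0,3],[0,0,0]],[[0,0,4],[0,0,0]],[[0,0,4],[0,0,0]]]'

```text
clock: 16.3
eef_pos: [0.548, 0.247, 0.0682]
ee_rot: [-1.292, -1.069, 1.065]
force: [0.7, -1.0, -7.4]
grip_width: 0.223
```

Run:
```python
from h import *
s=env.state();print(s['clock'],s['eef_pos'],s['force'],s['force']@RX)
d=s['eef_pos']-ST;print('rack',d@RX,d@RY)
c=cam('side');t=cam('top');fitpanel()
x=cv2.resize(c['image'][250:350,220:320],None,fx=4,fy=4,interpolation=cv2.INTER_CUBIC)
y=cv2.resize(t['image'][160:260,110:210],None,fx=4,fy=4,interpolation=cv2.INTER_CUBIC)
cv2.imwrite('pics/s11.png',np.hstack([x,y]))
```

```text
16.3 [0.548  0.247  0.0682] [ 0.7198 -0.9701 -7.3922] 0.8902924289212195
rack 0.03185318592026094 0.0013481344717370066
side 336 foot front x 7.111554946108635 tilt 21.131566452905524 yaw -0.3000860214793191 y [-73.525   75.9556] z 163.27569953342436
top 1042 foot front x 6.462085577470604 tilt 20.496727707560503 yaw 0.12965052138569474 y [-78.3536  66.354 ] z 162.37615030988647
```

View pics/s11.png

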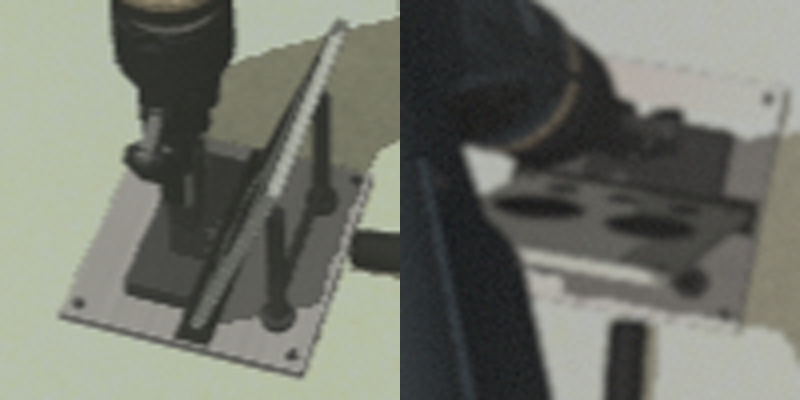

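Call:
play_rows --increments '[[[0,0,0.6],[0,0,0]],[[0,0,1.2],[0,0,0]],[[0,0,1.2],[0,0,0]]]'

```text
clock: 16.7
eef_pos: [0.5469, 0.2472, 0.0682]
ee_rot: [-1.292, -1.069, 1.065]
force: [-0.4, -0.9, -7.3]
grip_width: 0.222
```

Run:
```python
from h import *
s=env.state();print(s['clock'],s['eef_pos'],s['force'],s['force']@RX,s['wrist_torque'])
d=s['eef_pos']-ST;print('rack',d@RX,d@RY)
```

```text
16.7 [0.5469 0.2472 0.0682] [-0.4107 -0.941  -7.2999] -0.22534242381652062 [ 0.0255 -0.0082 -0.0365]
rack 0.03072063702182712 0.0013214791319823994
```

Call:
play_rows --increments '[[[0,0,0.4],[0,0,0]],[[0,0,0.8],[0,0,0]],[[0,0,0.8],[0,0,0]]]'

```text
clock: 17.0
eef_pos: [0.5461, 0.2473, 0.0682]
ee_rot: [-1.292, -1.069, 1.065]
force: [0.4, -0.2, -7.5]
grip_width: 0.223
```

Run:
```python
from h import *
s=env.state();print(s['clock'],s['eef_pos'],s['force'],s['force']@RX,s['wrist_torque'])
d=s['eef_pos']-ST;print('rack',d@RX,d@RY)
c=cam('side');t=cam('top');fitpanel()
```

```text
17.0 [0.5461 0.2473 0.0682] [ 0.4122 -0.2225 -7.4864] 0.4468699614710885 [-0.06    0.021   0.0032]
rack 0.02987417104887528 0.001321323782403968
side 382 foot front x 8.18045511740263 tilt 21.66384854540063 yaw -0.5067331811329099 y [-74.696   75.8753] z 163.4700216895705
top 1055 foot front x 6.485940934848194 tilt 20.49286650529527 yaw 0.13423664906934954 y [-78.0579  67.3193] z 161.70531951447896
```

Call:
play_rows --increments '[[[0,0,0.4],[0,0,0]],[[0,0,0.9],[0,0,0]],[[0,0,0.9],[0,0,0]]]'

```text
clock: 17.4
eef_pos: [0.5451, 0.2475, 0.0682]
ee_rot: [-1.292, -1.069, 1.065]
force: [1.1, -0.7, -7.6]
grip_width: 0.221
```

Run:
```python
from h import *
s=env.state();print(s['clock'],s['eef_pos'],s['force'],s['force']@RX,s['wrist_torque'])
d=s['eef_pos']-ST;print('rack',d@RX,d@RY)
c=cam('side');t=cam('top');fitpanel()
x=cv2.resize(c['image'][250:350,220:320],None,fx=5,fy=5,interpolation=cv2.INTER_CUBIC)
cv2.imwrite('pics/s12.png',x)
```

```text
17.4 [0.5451 0.2475 0.0682] [ 1.1168 -0.7332 -7.5519] 1.2353383127488522 [-0.0184  0.0118 -0.0327]
rack 0.028908536267838927 0.0013163867609202592
side 370 foot front x 7.847749500724602 tilt 21.483426513727533 yaw -0.45401789834186884 y [-73.4546  75.143 ] z 163.6321733539902
top 1070 foot front x 6.573985074912548 tilt 20.54251719280741 yaw 0.11955121245757182 y [-78.2459  66.6329] z 162.1755238967975
```

View pics/s12.png

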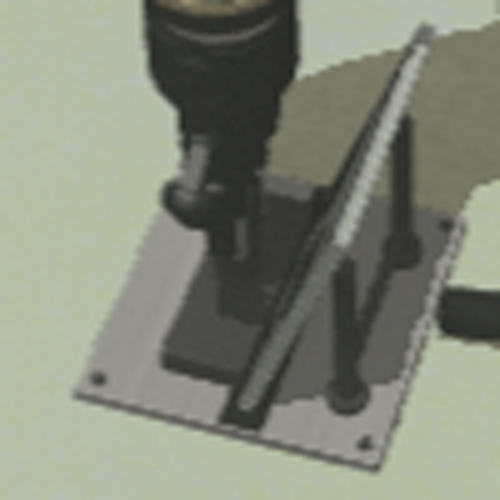

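Call:
play_rows --increments '[[[0,0,0.5],[0,0,0]],[[0,0,0.8],[0,0,0]],[[0,0,0.8],[0,0,0]]]'

```text
clock: 17.8
eef_pos: [0.5446, 0.2476, 0.0683]
ee_rot: [-1.292, -1.069, 1.065]
force: [2.2, 0.0, -7.7]
grip_width: 0.224
```

Run:
```python
from h import *
s=env.state();print(s['clock'],s['eef_pos'],s['force'],s['force']@RX,s['wrist_torque'])
d=s['eef_pos']-ST;print('rack',d@RX,d@RY)
c=cam('side');t=cam('top');fitpanel();weightlocal(s)
s=env.state();print(s['force']@RX)
```

```text
17.8 [0.5446 0.2476 0.0683] [ 2.1765  0.0094 -7.6805] 2.1354547227721477 [-0.1907 -0.4549  0.0111]
rack 0.02841429260303282 0.0013029754697547076
side 379 foot front x 7.88350162134243 tilt 21.519850322253273 yaw -0.4799842565955497 y [-73.2583  75.7574] z 163.9910734624224
top 1068 foot front x 6.499081842007061 tilt 20.515274049124255 yaw 0.16833904787699394 y [-78.2721  67.1797] z 162.4054156588584
side 798 x [-71.5939  74.462 ] top surf y 43.863090585950054 z [-21.542   30.9715]
((0.44470977783203125, 4.96685791015625), (143.48007202148438, 55.2790641784668), 0.8268752098083496)
top 741 x [-74.2533  62.6527] top surf y 43.63227127624607 z [-21.0277  31.3084]
((-2.7805023193359375, 5.134555816650391), (140.59320068359375, 53.05370330810547), 0.10762150585651398)
1.676290040895499
```

Contact felt at the foot (2.1 N, clear moment change). Setting the weight down.

Call:
play_rows --increments '[[[0,0.4,0],[0,0,0]],[[0,0.8,0],[0,0,0]],[[0,0.8,0],[0,0,0]]]'

```text
clock: 18.2
eef_pos: [0.5448, 0.2476, 0.0681]
ee_rot: [-1.293, -1.07, 1.064]
force: [0.4, -2.3, 1.5]
grip_width: 0.225
```

Run:
```python
from h import *
s=env.state();print(s['clock'],s['eef_pos'],s['force'],s['force']@RX,s['wrist_torque'])
d=s['eef_pos']-ST;print('rack',d@RX,d@RY)
```

```text
18.2 [0.5448 0.2476 0.0681] [ 0.4167 -2.2551  1.5353] 0.8356430731240005 [-0.5109  0.2025 -0.041 ]
rack 0.028596976658940208 0.0013749404335646263
```

Call:
play_rows --increments '[[[0,0,0],[0,0,0]],[[0,0,0],[0,0,0]],[[0,0,0],[0,0,0]],[[0,0,0],[0,0,0]],[[0,0,0],[0,0,0]]]' --jaw 0.1

```text
clock: 18.7
eef_pos: [0.5449, 0.2478, 0.0681]
ee_rot: [-1.292, -1.07, 1.064]
force: [0.0, 0.2, -0.0]
grip_width: 0.55
```

Call:
play_rows --increments '[[[0,-15,0],[0,0,0]],[[0,-40,-3],[0,0,0]],[[0,-75,-15],[0,0,0]],[[0,-110,-30],[0,0,0]],[[0,-145,-40],[0,0,0]],[[0,-180,-40],[0,0,0]],[[0,-210,-40],[0,0,0]],[[0,-210,-40],[0,0,0]]]'

```text
clock: 19.5
eef_pos: [0.5852, 0.24, 0.2826]
ee_rot: [-1.295, -1.075, 1.059]
force: [-0.1, -0.7, -0.3]
grip_width: 0.552
```

Run:
```python
from h import *
s=env.state();print(s['clock'],s['eef_pos'],s['force'])
c=cam('side');t=cam('top')
x=cv2.resize(c['image'][240:350,220:330],None,fx=3.6,fy=3.6,interpolation=cv2.INTER_CUBIC)
y=cv2.resize(t['image'][160:270,100:210],None,fx=3.6,fy=3.6,interpolation=cv2.INTER_CUBIC)
cv2.imwrite('pics/s13.png',np.hstack([x,y]))
R0=R.from_rotvec(s['ee_rot'])
inc(s['eef_pos']+[0,-.3,.0],R0.as_matrix(),s)
```

```text
19.5 [0.5852 0.24   0.2826] [-0.1445 -0.6584 -0.2699]
shift mm [-294.5   -1.7  -57.1] turn [-0.  0.  0.] dist 300.0 deg 1.1017764609091717e-14
```

View pics/s13.png

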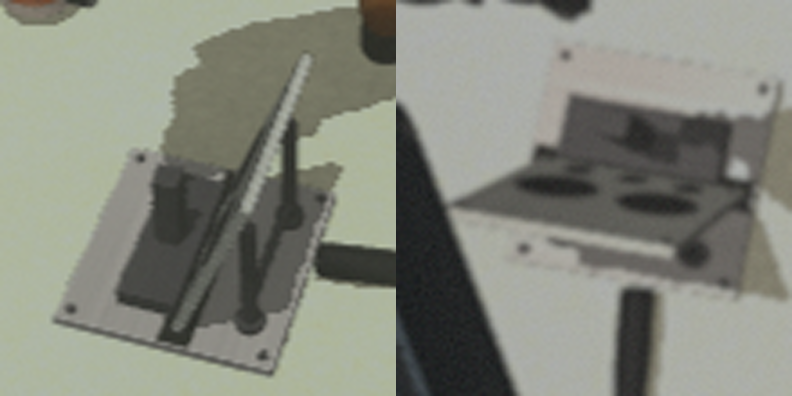

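Call:
play_rows --increments '[[[-40,-10,-8],[0,0,0]],[[-85,-20,-16],[0,0,0]],[[-130,-20,-25],[0,0,0]],[[-175,-20,-34],[0,0,0]],[[-220,-20,-43],[0,0,0]],[[-260,-20,-50],[0,0,0]],[[-295,-20,-57],[0,0,0]],[[-295,-20,-57],[0,0,0]]]'

```text
clock: 20.4
eef_pos: [0.583, -0.0647, 0.2957]
ee_rot: [-1.293, -1.065, 1.062]
force: [1.5, 0.3, -0.3]
grip_width: 0.549
```

Run:
```python
from h import *
s=env.state();print(s['clock'],s['eef_pos'])
c=cam('side','sf.png');t=cam('top','tf.png');fitpanel()
for n in('side','top'):
    W=cloud(load(n)).reshape(-1,3)-ST;q=np.stack([W@RX,W@RY,W[:,2]+.008],1)*1000
    p=q[(abs(q[:,1])<75)&(q[:,2]>20)&(q[:,2]<28)&(q[:,0]>4)&(q[:,0]<70)]
    r=cv2.minAreaRect(p[:,:2].astype(np.float32));print(n,'weight top',len(p),r,np.median(p[:,2]))
    p=q[(abs(q[:,1])<30)&(q[:,2]>60)&(q[:,2]<100)&(q[:,0]>5)&(q[:,0]<70)]
    if len(p)>3: print(n,'stud',cv2.minAreaRect(p[:,:2].astype(np.float32)),p[:,2].max())
cv2.imwrite('pics/f.png',np.hstack([cv2.resize(c['image'],(400,300)),cv2.resize(t['image'],(400,300))]))
```

```text
20.4 [ 0.583  -0.0647  0.2957]
side 369 foot front x 7.722666911548509 tilt 21.41564461095415 yaw -0.4100723299257373 y [-74.1945  75.547 ] z 163.78547803648527
top 1108 foot front x 6.7428661974274675 tilt 20.648136437219797 yaw -0.009285995202119141 y [-75.747   70.1124] z 162.50385654142335
side weight top 427 ((27.38986587524414, 1.0845718383789062), (122.18737030029297, 46.28798294067383), 89.58268737792969) 24.144604000789993
side stud ((27.340383529663086, 3.3042097091674805), (20.987651824951172, 23.592926025390625), 1.4472557306289673) 95.06201690112684
top weight top 615 ((27.86763572692871, -0.3036079406738281), (46.34873962402344, 121.36408233642578), 0.05439634248614311) 24.21954346653495
top stud ((27.73876953125, -0.42920780181884766), (19.90118408203125, 20.47806739807129), 3.658344030380249) 93.82586807616269
```

View pics/f.png

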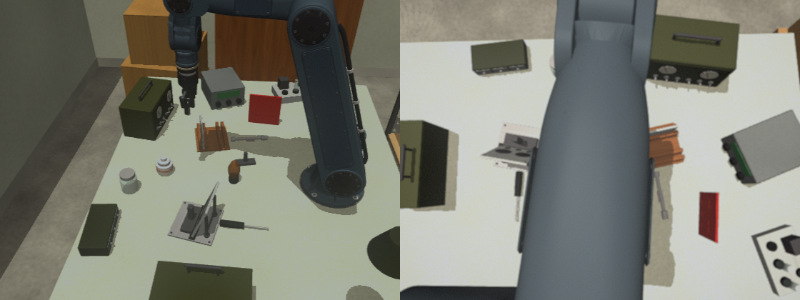

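Run:
```python
from h import *
print(env.hand_in(), env.state()['clock'])
```

```text
the job is handed in; nothing more can be done
the job is handed in; nothing more can be done
```

The job is done and handed in at about 20.5 s. I took the tall panel out of the holder and leaned it on the rack's two posts, then let go. I then set the larger foot weight up against its foot.

**Panel:** the last top-camera fit gives a 20.6° lean, parallel to the strip and about centred. Its foot is roughly 1–2 mm off the strip's middle, away from the posts.

**Weight:** it lies flat, with its top at 24 mm as expected. It is parallel to the strip and within about 1 mm of centre. I felt it touch the panel's foot (about 2 N) before setting it down.

**Checks that disagreed:**
- The last side-camera fit gave a 21.4° lean with -0.4° yaw, but that fit partly catches the weight. It read 21.0° before the weight arrived.
- The two cameras differ by about 3 mm on the panel's sideways position.
- Depth readings put the stud's top 4–5 mm above the expected 90 mm, which I took as noise because the bar itself measured flat.

The other things still looked to be in their places in the last pictures. The arm hid part of the top view, and I judged this by eye only. The gripper is well clear of everything.

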